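Put the bit case away in the free bay of the rack

TASK

Two identical flat bit cases live in the two-bay rack on the bench; one is out. Slide it along the bench, broad side first, fully home into the bay that is free, first moving the rack's sliding steel keeper aside if it bars that bay. Then slide the keeper to the middle of the rack so that it bars both bays, leave the other case home, and do not tip over the oil can or the jar beside the rack.

Things in the scene. Friction and masses are not known exactly. Their poses are not given: they have to be found in the camera images.
- case: the case that is out: flat closed grey metal bit case with a bright plate on top, a slab 90 mm (its x) by 110 mm (its y) by 18 mm high, on the bench before the rack, turned up to 0.5 rad from it. Origin: centre of its underside. Too wide to grip: it slides flat. At home: x axes parallel (either way round), near edge flush with the rack's front plane, centre 45 mm behind it
- other_case: the second, identical case (90 x 110 x 18 mm, origin at the centre of its underside), already home in one of the two bays (left or right, it differs)
- rack: fixed low wooden rack, 262 mm wide (y), 102 deep (x), 33 high. Origin on the bench, middle of its front plane; x points into the bays, away from the robot. Two bays, no floor but the bench, 113 mm wide between 12 mm walls, mouths flared to 123 over the first 15 mm, rear stop at x 92. A rail (x 0 to 20, z 23 to 33) covers both mouths, a bar (x 78 to 102) the rear; between them open above
- bay_left (a point): centre of the mouth of the rack's left bay (62.5 mm to the rack's +y of its origin), on the bench, in the front plane
- bay_right (a point): centre of the mouth of the rack's right bay (62.5 mm to the rack's -y of its origin), on the bench, in the front plane
- keeper (a joint): position (m) of the steel keeper that slides along the rail: 0 in the middle of the rack, + to the left bay, - to the right, travel +-0.085, friction 1.5 N, stays where left. 50 mm wide; its tab hangs 6 to 11 mm in front of the front plane, z 13 to 41 mm. At 0 it bars 19 mm of either bay; beyond 0.03 to one side the other bay is clear
- keeper_knob (a point): grip point on the keeper's upright round knob, 14 mm diameter, 30 mm tall, from z 41 to 71 mm; this point is on its axis at z 56 mm, 10 mm behind the rack's front plane. Pinch it from above or push it sideways.
- oil_can: loose copper-coloured oil can standing to the right of the rack, 68 mm diameter, 95 mm to the neck, thin bent spout up to 163 mm; origin at the centre of its foot
- jar: loose amber glass jar with steel lid standing to the left of the rack, 64 mm diameter, 85 mm high; origin at the centre of its foot
Not all that is in view belongs to the job. Leave any pink or red look-alike of the other_case alone. What is shaped like the case but pink is not meant.

How it is judged (in metres and radians):
On the way:
1. the loose case is fully home in the free bay, the other case in its own, before the keeper is set (((x of case in the frame of rack between 0.041 and 0.05 m and y of case in the frame of rack between 0.0565 and 0.0685 m and z of each of case, other_case in the frame of rack below 0.005 m and angle between the x axis of each of case, other_case and the x axis of rack, either way round below 0.07 rad and x of other_case in the frame of rack between 0.041 and 0.05 m and y of other_case in the frame of rack between -0.0685 and -0.0565 m) or (x of case in the frame of rack between 0.041 and 0.05 m and y of case in the frame of rack between -0.0685 and -0.0565 m and z of each of case, other_case in the frame of rack below 0.005 m and angle between the x axis of each of case, other_case and the x axis of rack, either way round below 0.07 rad and x of other_case in the frame of rack between 0.041 and 0.05 m and y of other_case in the frame of rack between 0.0565 and 0.0685 m)) and (value of joint keeper above 0.013 m or value of joint keeper below -0.013 m)), for 0.2 s.
At the end, for the whole second after the job is handed in: Each bay holds one case, flat on the bench, squared up (within 0.07 rad) and fully home: its centre 41 to 50 mm behind the rack's front plane (flush is 45) and within 6 mm of the bay's middle; the keeper is within 10 mm of the middle of the rack; both cases are at rest (((x of case in the frame of rack between 0.041 and 0.05 m and y of case in the frame of rack between 0.0565 and 0.0685 m and z of each of case, other_case in the frame of rack below 0.005 m and angle between the x axis of each of case, other_case and the x axis of rack, either way round below 0.07 rad and x of other_case in the frame of rack between 0.041 and 0.05 m and y of other_case in the frame of rack between -0.0685 and -0.0565 m) or (x of case in the frame of rack between 0.041 and 0.05 m and y of case in the frame of rack between -0.0685 and -0.0565 m and z of each of case, other_case in the frame of rack below 0.005 m and angle between the x axis of each of case, other_case and the x axis of rack, either way round below 0.07 rad and x of other_case in the frame of rack between 0.041 and 0.05 m and y of other_case in the frame of rack between 0.0565 and 0.0685 m)) and value of joint keeper between -0.01 and 0.01 m and linear speed of each of case, other_case below 0.02 m/s); the robot touches nothing.
It fails at once if the oil can or the jar is tipped over (angle between any of oil_can, jar's own z axis and vertical above 0.6 rad).
It also fails if it takes over 67 s, if anything falls off the work surface, if the arm or the gripper's body presses on something with over 40 N, if the wrist force passes 120 N, or if a joint passes its speed limit or range.

ROBOT

A 6-joint arm with a two-finger parallel gripper is mounted at the origin on the work surface. World frame = base frame: x ahead of the robot, y to its left, z up, the work surface at z = 0. Lengths are in mm, angles in rad, forces in N, time in s.
With the tool pointing down it reaches from about 300 to 775 mm from the base axis. Payload 14.6 kg.
Tool frame: the origin (TCP) lies midway between the tips of the shut fingers; the grasp point (between the pads) lies 19 mm behind it (arm.grip_point_offset is the distance from the TCP to the grasp point, in mm); z points along the fingers, y is the line along which they close (so a half turn about z gives the same grasp; the last joint's range is limited). The gripper opens to 94 mm and grips with 3 to 60 N. Pads are 16 mm wide; open, the fingers measure 119 mm over their backs; the gripper's body (75 mm by 177 mm) begins 78 mm behind the grasp point.
Start: joints at [-1.226, 0.3, 1.521, -0, 1.321, -0.067], TCP at [220.135, -504.013, 167.346] pointing down, gripper open.
Joint ranges: [-3.03, 3.03], [-0.79, 2.21], [0.23, 2.52], [-1.04, 4.18], [0, 3.07], [-2.55, 2.55]. Speed limits (rad/s): [2.22, 2.22, 2.57, 3.14, 3.14, 3.14].

INTERFACE

Orientations are given as a 3x3 rotation matrix whose columns are the frame's x, y, z axes.
In Python, from rig import arm, imaging gives the robot as it stands. The module is installed in compiled form; this text tells all that it offers.
- The arm moves only by the tool apply_moves, never from a script. Its argument "moves" is a list that holds one entry, the list of rows, each a list of 7 numbers: the shift along the tool's x, y, z in mm, then the turn, a rotation vector about the tool's x, y, z in degrees, then the opening, from 0 (shut) to 1 (fully open). In form: [[[tx, ty, tz, rx, ry, rz, hand], ...]]. A call has 1 to 5 rows; each row shifts and turns the commanded pose from where the row before left it, along the tool's axes as they then stand; what a row does not reach is not made up. A row lasts 1/8 s, in which the tool goes at most 62.5 mm and 10.7 degrees, less where a joint would pass 70% of its speed; a pose out of reach is approached as far as the arm can. A call with a gripper value outside its range is refused whole. The fingers move at their own pace and stop on an object; the grip force is fixed at half the most. Time passes only in rows, so rows that do not move let the fingers close. It gives the time, the measured TCP pose, the force, the opening and the grip force at its end, in the units of the state.
- arm.state(): the state, without advancing time (a new reading comes with each control period).
- imaging.snapshot(name): name is "side" or "top" or "wrist"; returns a dict with "img" (384x512x3 uint8, red, green, blue), "fx", "fy", "cx", "cy" (pixels), "eye" and "orientation" of the camera in the world; the wrist camera has in their place "mount" (4x4, takes a point from camera to tool coordinates, whose origin is the TCP and whose axes are the flange's). Camera axes: x right, y up, looking along -z (the intrinsics and any distortion apply to the point x, -y, -z); pixel columns grow to the right and rows downward; lengths in mm; the calibration is good to about 2 mm. A picture is of the moment at which its call begins: read the wrist's pose just before it. There is no depth.
- arm.sign_off(): hands the job in; it is judged then, once.
The state is a dict: "time_s": time; "joint_positions": joint angles; "joint_velocities": joint speeds; "tau": joint torques, N m; "position": TCP position; "tool_rot": TCP orientation; "contact_force": force on the tool from outside, world axes, zero at the start; "moment": the same for the moment, N m; "opening": finger opening in mm; "gripper_force": force on a finger pad.
Only numpy, scipy, OpenCV 4.12 (cv2) and the standard library are available. Lean on these libraries where they do the work, as an engineer would, in place of code of your own. Each camera call takes 0.05 s, during which the arm holds its last target. There are 200 camera calls.

## Working session

There is one attempt and no reset: what is moved stays moved. The work goes in short steps, Python scripts to look and compute and a tool call to move; the robot and the scene stay as the last step left them, time stands still between calls to the robot, and variables do not carry over. Pictures are saved under pics/ and viewed, at most 10 in all, crops included, and the job is handed in when it is done.

Besides the shell and the picture viewer there is one more tool, called after "Request:" as a command line: name --argument value ..., lists and objects as JSON in quotes. apply_moves: Moves the arm, as the interface text tells. Its arguments: {"type":"object","properties":{"moves":{"type":"array","items":{"type":"array","items":{"type":"array","items":{"type":"number"}}}}},"required":["moves"]}

```bash
mkdir -p pics
cat > h.py <<'E'
import numpy as np, cv2
from rig import arm, imaging
def snap(n):
    s=imaging.snapshot(n); return s
def ray(s,u,v):
    d=np.array([(u-s["cx"])/s["fx"],-(v-s["cy"])/s["fy"],-1.0])
    return np.array(s["eye"]),np.array(s["orientation"])@d
def onz(s,u,v,z):
    e,d=ray(s,u,v); return e+d*(z-e[2])/d[2]
def proj(s,p):
    c=np.array(s["orientation"]).T@(np.array(p)-np.array(s["eye"]))
    return s["cx"]+s["fx"]*c[0]/-c[2], s["cy"]-s["fy"]*c[1]/-c[2]
E
python3 - <<'E'
from h import *
for n in("top","side"):
    s=snap(n); print({k:v for k,v in s.items() if k!="img"})
    cv2.imwrite(f"pics/{n}.png",s["img"][...,::-1]); 
    np.save(f"{n}.npy",s["img"])
    if n=="top": cv2.imwrite("pics/top2.png",cv2.resize(s["img"][...,::-1],(800,600),interpolation=cv2.INTER_CUBIC))
E
```

```text
{'fx': 478.4388807816173, 'fy': 478.4388807816173, 'cx': 248.88551401823216, 'cy': 192.15994925479632, 'eye': array([2.32052196e+02, 5.49555523e-01, 1.30554388e+03]), 'orientation': array([[-0.00413677,  0.98021977, -0.19786889],
       [-0.99992725, -0.00629677, -0.01028841],
       [-0.01133084,  0.19781193,  0.9801745 ]])}
{'fx': 499.3667012671506, 'fy': 499.3667012671506, 'cx': 260.7175386260497, 'cy': 190.60979896068608, 'eye': array([ 313.14308328, 1221.66128344,  783.86652194]), 'orientation': array([[-0.99163418,  0.05985277, -0.11436474],
       [-0.1290379 , -0.48228679,  0.86645754],
       [-0.00329672,  0.8739663 ,  0.48597534]])}
```

View pics/top2.png

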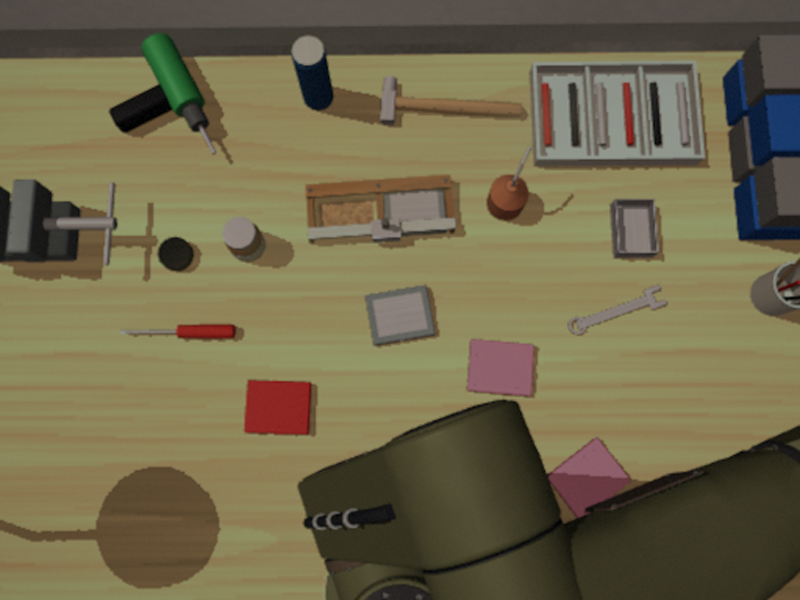

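View pics/side.png

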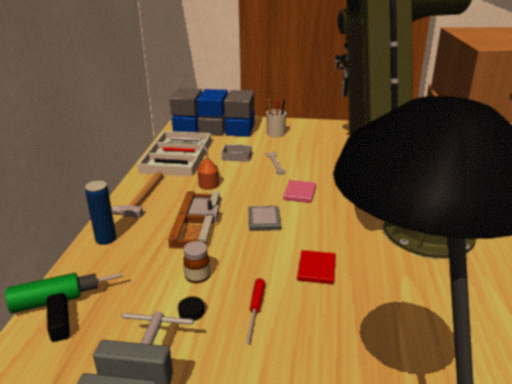

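The top view shows the rack at about (380,208) in the enlarged picture. The other case is in the right bay and the left bay is free. The keeper is near the middle at (387,230), the loose case is at (400,315), the jar at (243,238) and the can at (508,197). Next I'll measure them.

Run:
```python
from h import *
s=snap("top"); im=s["img"]
hsv=cv2.cvtColor(im,cv2.COLOR_RGB2HSV)
g=((hsv[...,1]<70)&(hsv[...,2]>60)).astype(np.uint8)
n,l,st,c=cv2.connectedComponentsWithStats(g)
for i in range(1,n):
    x,y,w,h,a=st[i]
    if a>60 and 100<y<260 and 130<x<350:
        m=(l==i).astype(np.uint8); cn=max(cv2.findContours(m,0,1)[0],key=cv2.contourArea)
        r=cv2.minAreaRect(cn); print(st[i],r[0],r[1],r[2])
        for p in cv2.boxPoints(r): print("   ",p.round(1),[onz(s,*p,z)[:2].round(1) for z in(18,33)])
cr=im[108:225,185:305]; cv2.imwrite("pics/crop.png",cv2.resize(cr[...,::-1],None,fx=5,fy=5,interpolation=cv2.INTER_CUBIC))
```

```text
[ 196  121   96   34 1510] (242.5, 140.00001525878906) (30.39800262451172, 94.7240982055664) 78.69007110595703
    [193.1 134.4] [array([659.1, 170.7]), array([654.1, 168.7])]
    [286.  115.8] [array([712.1, -91.9]), array([706.5, -90.9])]
    [291.9 145.6] [array([ 624. , -106.9]), array([ 619.5, -105.6])]
    [199.  164.2] [array([572.2, 152.4]), array([568.3, 150.6])]
[142 138  22  22 372] (152.5, 148.5) (21.0, 21.0) 90.0
    [142. 138.] [array([649.6, 314.6]), array([644.7, 310.9])]
    [163. 138.] [array([649.1, 255.3]), array([644.2, 252.3])]
    [163. 159.] [array([587.9, 253.3]), array([583.8, 250.4])]
    [142. 159.] [array([588.3, 312.1]), array([584.2, 308.5])]
[ 234  183   44   38 1301] (255.49996948242188, 201.0) (32.715396881103516, 40.11335372924805) 80.53767395019531
    [233.  188.2] [array([503.5,  57.7]), array([500.3,  57. ])]
    [272.6 181.6] [array([521.3, -51.4]), array([518. , -50.8])]
    [278.  213.8] [array([431.3, -64.8]), array([429., -64.])]
    [238.4 220.4] [array([413.9,  42.8]), array([411.8,  42.3])]
```

View pics/crop.png

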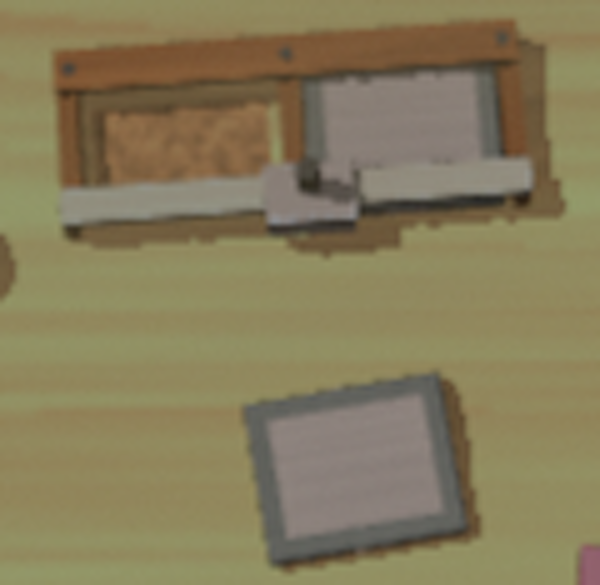

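Run:
```python
from h import *
s=snap("top"); q=lambda U,V:((U+.5)/5-.5+185,(V+.5)/5-.5+108)
P={k:onz(s,*q(*uv),33)[:2] for k,uv in dict(FL=(61,226),FR=(533,194),BL=(54,52),BR=(516,20)).items()}
print(P)
F=P["FR"]-P["FL"];B=P["BR"]-P["BL"];print(np.linalg.norm(F),np.linalg.norm(B),np.linalg.norm(P["FL"]-P["BL"]),np.linalg.norm(P["FR"]-P["BR"]))
aF=np.arctan2(-F[0],-F[1]) ; print("angles",[np.arctan2(d[0],-d[1]) for d in(F,B)])
c=sum(P.values())/4
F=F/np.linalg.norm(F)+B/np.linalg.norm(B);th=np.arctan2(F[0],-F[1]); ex=np.array([np.cos(th),np.sin(th)]);ey=np.array([-ex[1],ex[0]])
o=c-51*ex;print("th",th,"origin",o)
for n,uv,z in(("kpL",(265,218),41),("kpR",(358,218),41),("knobtop",(310,172),71),("kL2",(266,230),13),("kR2",(357,228),13)):
    p=onz(s,*q(*uv),z)[:2]-o; print(n,p@ex,p@ey)
C=[onz(s,*q(*uv),18)[:2] for uv in((244,407),(438,374),(470,527),(276,556))]
C=np.array(C);print(C,[np.linalg.norm(C[i]-C[i-1]) for i in range(4)]);cc=C.mean(0)
d=(C[1]-C[0])+(C[2]-C[3]);print("case",cc,np.arctan2(d[0],-d[1]),"in rack",(cc-o)@ex,(cc-o)@ey)
for i in C:print("  ",(i-o)@ex,(i-o)@ey)
for n,u,v,z in(("jar",152.5,148.5,85),):
    p=onz(s,u,v,z)[:2];print(n,p,(p-o)@ex,(p-o)@ey)
st=arm.state();print(st["position"],np.array(st["tool_rot"]).round(3),st["opening"],st["time_s"])
w=snap("wrist");print(w["mount"])
```

```text
{'FL': array([600.80684594, 157.36316845]), 'FR': array([ 617.22509627, -103.59426527]), 'BL': array([702.11274774, 163.06005676]), 'BR': array([718.87221347, -96.25829202])}
261.4734043078362 259.8593575524598 101.46595623746265 101.91149561537337
angles [np.float64(0.06283261728237224), np.float64(0.06453916555145126)]
th 0.06368589141691174 origin [608.85761617  26.89688165]
kpL -5.520910649164939 17.815674368120646
kpR -9.149080807075702 -33.10087938604852
knobtop 9.56449245640024 -8.43670755784052
kL2 -4.288093670799235 18.142773052560056
kR2 -6.75069836634878 -32.81194300060254
[[501.10949972  56.61878932]
 [518.99149197 -50.29197724]
 [433.62986586 -66.51495329]
 [418.32566695  39.04379164]] [np.float64(84.62885743548168), np.float64(108.3959300598337), np.float64(86.88954001796118), np.float64(106.66239794735132)]
case [468.01413112  -5.28608739] 0.15494082767176998 in rack -142.6061743914313 -23.154045023194335
   -105.63809599083969 36.51905077559742
   -94.59646104192439 -71.3130406962425
   -180.81751328070823 -82.07047140109879
   -189.37262725225273 24.248281228966523
jar [598.46981517 269.0597978 ] 5.045195846388317 242.3330979652486
[ 220.0640403  -503.86139371  167.01757757] [[ 0.916  0.4   -0.   ]
 [ 0.4   -0.916  0.001]
 [ 0.    -0.001 -1.   ]] 93.88136913353021 0.2
[[ 1.26344233e-03  9.60360629e-01  2.78757720e-01  8.19490175e+01]
 [ 9.99999059e-01 -1.06437837e-03 -8.65461462e-04 -8.54110596e-02]
 [-5.34451426e-04  2.78758551e-01 -9.60361070e-01 -2.17159128e+02]
 [ 0.00000000e+00  0.00000000e+00  0.00000000e+00  1.00000000e+00]]
```

```bash
cat >> h.py <<'E'
th=0.0637; o=np.array([608.9,26.9]); ex=np.array([np.cos(th),np.sin(th)]); ey=np.array([-ex[1],ex[0]])
def where():
    st=arm.state(); p=np.array(st["position"]); R=np.array(st["tool_rot"])
    r=p[:2]-o; yaw=np.arctan2(R[1,0],R[0,0])-th
    print("t",round(st["time_s"],2),"rack",(r@ex).round(1),(r@ey).round(1),"z",p[2].round(1),"yaw",np.degrees(yaw).round(2),"F",np.array(st["contact_force"]).round(1),"open",st["opening"],"z-axis",R[:,2].round(3))
    return p,R,yaw
def go(x,y,z,yawdeg):
    p,R,yaw=where(); t=np.r_[o+x*ex+y*ey,z]
    print("rz",np.round(np.degrees(yaw)-yawdeg,2),"shift now-frame",(R.T@(t-p)).round(1), end=" ")
    f=th+np.radians(yawdeg); Rt=np.array([[np.cos(f),np.sin(f),0],[np.sin(f),-np.cos(f),0],[0,0,-1]])
    print("after-turn",(Rt.T@(t-p)).round(1))
E
python3 -c "
from h import *
go(10,-8.5,120,0)"
```

```text
t 0.25 rack -421.8 -505.0 z 167.1 yaw 19.95 F [0.1 0.5 0.1] open 93.82225192641327 z-axis [-0.  0. -1.]
rz 19.95 shift now-frame [ 575.3 -319.4   47.3] after-turn [ 431.8 -496.5   47.1]
```

Request:
apply_moves --moves '[[[0, 0, 0, 0, 0, 10, 0.5], [0, 0, 0, 0, 0, 10, 0.5], [36, -41, 0, 0, 0, 0, 0.5], [36, -41, 0, 0, 0, 0, 0.5], [36, -41, 0, 0, 0, 0, 0.5]]]'

```text
time_s: 0.88
position: [320.9, -373.1, 167.3]
tool_rot: [[0.998, 0.062, 0.0], [0.062, -0.998, 0.0], [0.0, -0.0, -1.0]]
contact_force: [0.6, -0.6, 0.2]
opening: 48.7
gripper_force: 0.0
```

Request:
apply_moves --moves '[[[36, -41, 0, 0, 0, 0, 0.5], [36, -41, 0, 0, 0, 0, 0.5], [36, -41, 0, 0, 0, 0, 0.5], [36, -41, 0, 0, 0, 0, 0.5], [36, -41, 0, 0, 0, 0, 0.5]]]'

```text
time_s: 1.5
position: [487.9, -157.0, 167.4]
tool_rot: [[0.998, 0.063, 0.0], [0.063, -0.998, -0.0], [0.0, 0.0, -1.0]]
contact_force: [1.1, -1.2, -0.7]
opening: 46.9
gripper_force: 0.0
```

Request:
apply_moves --moves '[[[36, -41, 0, 0, 0, 0, 0.5], [36, -41, 0, 0, 0, 0, 0.5], [36, -41, 0, 0, 0, 0, 0.5], [36, -41, 0, 0, 0, 0, 0.5], [0, 0, 0, 0, 0, 0, 0.5]]]'

```text
time_s: 2.12
position: [621.3, 16.9, 166.3]
tool_rot: [[0.998, 0.066, -0.001], [0.066, -0.998, 0.0], [-0.001, -0.0, -1.0]]
contact_force: [-0.4, -0.5, -0.1]
opening: 47.2
gripper_force: 0.0
```

```bash
python3 -c "
from h import *
go(10,-8.5,48,0)
w=snap('wrist');cv2.imwrite('pics/w1.png',w['img'][...,::-1])"
```

```text
t 2.12 rack 11.7 -10.8 z 166.3 yaw 0.15 F [-0.4 -0.5 -0.1] open 47.16161554943592 z-axis [-0.001  0.    -1.   ]
rz 0.15 shift now-frame [ -1.6  -2.2 118.3] after-turn [ -1.7  -2.3 118.3]
```

View pics/w1.png

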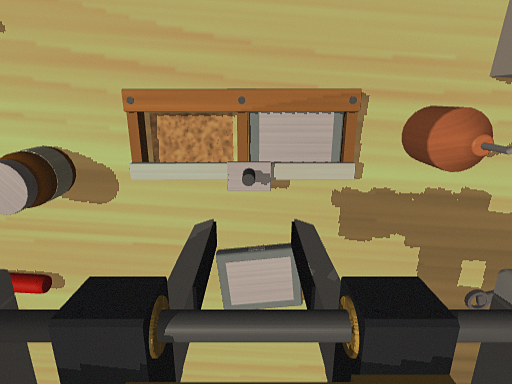

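The wrist view shows the knob top at (249,174), the rail's front corners at (131,179) and (355,178), and the loose case at (260,278). I'll cross-check these against the top view.

```bash
cat >> h.py <<'E'
def wcam():
    st=arm.state(); T=np.eye(4);T[:3,:3]=st["tool_rot"];T[:3,3]=st["position"]
    w=imaging.snapshot("wrist"); M=T@np.array(w["mount"]); w["eye"]=M[:3,3]; w["orientation"]=M[:3,:3]; return w
def rk(p): return np.round([(p[:2]-o)@ex,(p[:2]-o)@ey],1)
E
python3 - <<'E'
from h import *
w=wcam()
for n,u,v,z in(("FL",131,179,33),("FR",355,178,33),("BL",122,89,33),("BR",361,89,33),("knobtop",249,175,71),("kL",228,190,41),("kR",271,190,41),("cFL",217,252,18),("cFR",294,245,18),("cBR",301,303,18),("cBL",222,311,18)):
    p=onz(w,u,v,z);print(n,p.round(1),rk(p))
E
```

```text
FL [601.8 157.6  33. ] [  1.3 130.9]
FR [ 620.3 -103.6   33. ] [   3.1 -130.9]
BL [702.  162.8  33. ] [101.6 129.7]
BR [719.  -94.4  33. ] [ 102.2 -128.1]
knobtop [625.2  20.3  71. ] [15.8 -7.7]
kL [598.3  43.3  41. ] [-9.5 17. ]
kR [601.6  -6.2  41. ] [ -9.4 -32.6]
cFL [505.8  55.5  18. ] [-101.1   35.1]
cFR [522.5 -44.   18. ] [-90.8 -65.2]
cBR [435.5 -62.6  18. ] [-178.8  -78.3]
cBL [415.3  45.6  18. ] [-192.   31.]
```

Request:
apply_moves --moves '[[[-1, -2, 40, 0, 0, 0, 0.5], [0, 0, 40, 0, 0, 0, 0.5], [0, 0, 38, 0, 0, 0, 0.4], [0, 0, 0, 0, 0, 0, 0], [0, 0, 0, 0, 0, 0, 0]]]'

```text
time_s: 2.85
position: [620.0, 15.4, 51.4]
tool_rot: [[0.998, 0.062, 0.002], [0.062, -0.998, -0.0], [0.002, 0.0, -1.0]]
contact_force: [0.3, -0.1, -0.4]
opening: 21.2
gripper_force: 0.0
```

Request:
apply_moves --moves '[[[0, 0, 0, 0, 0, 0, 0], [0, 10, 0, 0, 0, 0, 0], [0, 12, 0, 0, 0, 0, 0], [0, 12, 0, 0, 0, 0, 0], [0, 12, 0, 0, 0, 0, 0]]]'

```text
time_s: 3.48
position: [622.2, -31.0, 49.3]
tool_rot: [[0.998, 0.062, -0.0], [0.062, -0.998, -0.0], [-0.0, 0.0, -1.0]]
contact_force: [-0.3, -0.3, -0.1]
opening: 0.8
gripper_force: 0.0
```

Run:
```python
from h import *
where()
s=snap("top");w=wcam()
a=cv2.resize(s["img"][90:210,170:330],(533,400),interpolation=cv2.INTER_CUBIC); 
t=snap("side")["img"][150:270,140:300]; t=cv2.resize(t,(266,200))
b=cv2.resize(w["img"],(266,200))
cv2.imwrite("pics/c2.png",np.hstack([a,np.vstack([t,b])])[...,::-1])
```

```text
t 3.48 rack 9.6 -58.6 z 49.3 yaw -0.08 F [-0.3 -0.3 -0.1] open 0.839657680126664 z-axis [-0. -0. -1.]
```

View pics/c2.png

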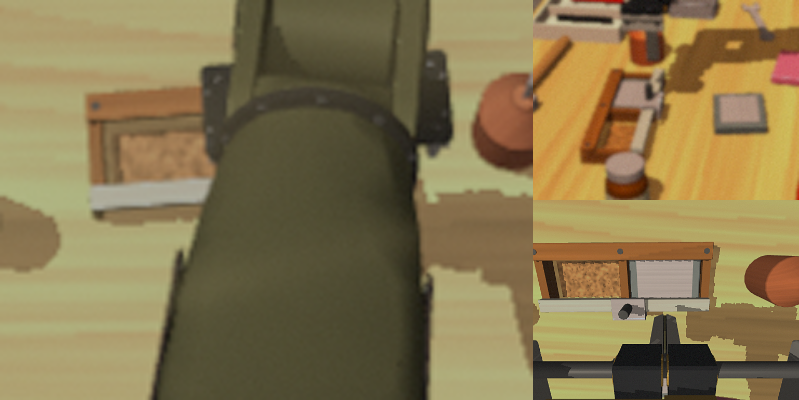

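The fingers are shut and stand to the right of the knob, and the keeper has not moved, so the grasp missed. I'll triangulate the knob again before doing anything else.

Run:
```python
from h import *
w=wcam();p,R,y=where()
print("TCP px",proj(w,p))
cv2.imwrite("pics/w3.png",cv2.resize(w["img"][170:260,110:310],(800,360),interpolation=cv2.INTER_CUBIC)[...,::-1])
s=snap("side");cv2.imwrite("s.png",s["img"][...,::-1]);im=cv2.resize(s["img"][180:240,160:240],(320,240),interpolation=cv2.INTER_CUBIC)
a=np.zeros((600,800,3),np.uint8);a[:360]=cv2.resize(w["img"][170:260,110:310],(800,360),interpolation=cv2.INTER_CUBIC);a[360:,:320]=im
cv2.imwrite("pics/w3.png",a[...,::-1])
for z in(41,71): print(z,proj(s,np.r_[o+10*ex-8*ey,z]))
```

```text
t 3.67 rack 9.6 -57.7 z 49.2 yaw -0.08 F [0.  0.3 0.2] open 0.4750474858260858 z-axis [-0.  0. -1.]
TCP px (np.float64(252.88281403549558), np.float64(212.08989239443343))
41 (np.float64(209.96253796008256), np.float64(208.37701449603992))
71 (np.float64(209.40783739175237), np.float64(199.35836423064063))
```

View pics/w3.png

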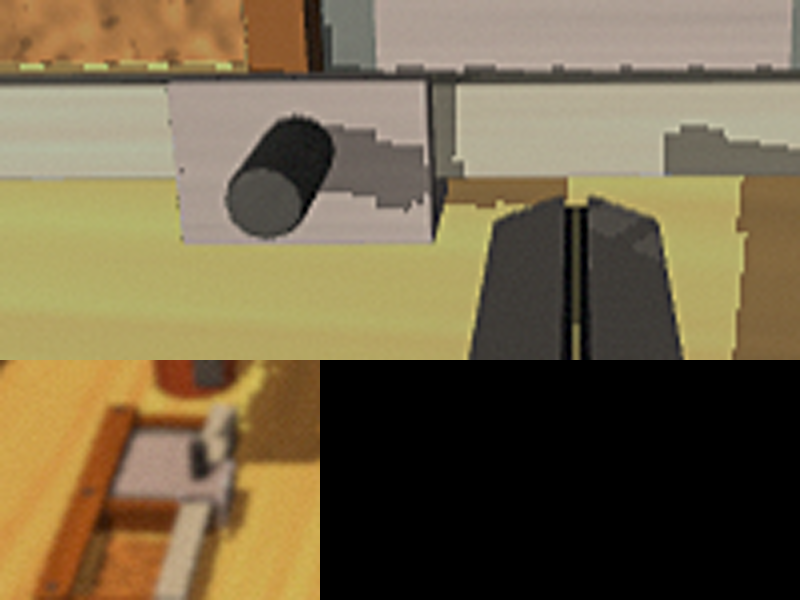

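Run:
```python
from h import *
w=wcam();p,R,y=where()
for n,u,v,z in(("top",177,220.5,71),("base",184.5,207.5,41),("plL",155,231,41),("plR",218,231,41),("plBL",152,190.5,41),("railF",270,214.5,33),("railFl",115,214.5,33),("wallR",186,188,33),("wallL",171,188,33),("fingertip front L",248,220.5,49),("ftR",260,220.5,49)):
    print(n,rk(onz(w,u,v,z)))
```

```text
t 3.77 rack 9.6 -57.2 z 49.3 yaw -0.04 F [ 0.1 -0.1 -0.1] open 0.5739824802536657 z-axis [-0.  0. -1.]
top [11.7 -5.5]
base [10.3 -4.1]
plL [-9.4 20.4]
plR [ -9.4 -29.3]
plBL [24.  19.8]
railF [  1.4 -70.6]
railFl [ 1.4 54.1]
wallR [23.6 -4.4]
wallL [23.6  7.4]
fingertip front L [  2.8 -53.2]
ftR [  2.8 -62.3]
```

Run:
```python
from h import *
im=cv2.imread("s.png"); cv2.imwrite("pics/s4.png",cv2.resize(im[60:260,100:360],(780,600),interpolation=cv2.INTER_CUBIC))
w=wcam();p,R,y=where();print(w["fx"],w["cx"],w["cy"])
for d in((8,0,0),(-8,0,0),(8,0,-19),(8,12,0)): print(d,proj(w,p+R@np.array(d)))
s=snap("side");print(proj(s,p),proj(s,p-[0,0,-97]))
```

```text
t 3.83 rack 9.7 -57.1 z 49.3 yaw -0.03 F [-0.  -0.1 -0.4] open 0.19444776823348664 z-axis [-0.  0. -1.]
309.7100541433526 253.52396647528334 187.79766836421632
(8, 0, 0) (np.float64(253.43736231479684), np.float64(201.92074681087718))
(-8, 0, 0) (np.float64(253.4169119222416), np.float64(222.02699562221648))
(8, 0, -19) (np.float64(253.4381593586183), np.float64(210.921086758226))
(8, 12, 0) (np.float64(269.6590376881862), np.float64(201.93520813623604))
(np.float64(212.4901675096979), np.float64(197.39316299118119)) (np.float64(210.78778907123754), np.float64(167.99718374547783))
```

View pics/s4.png

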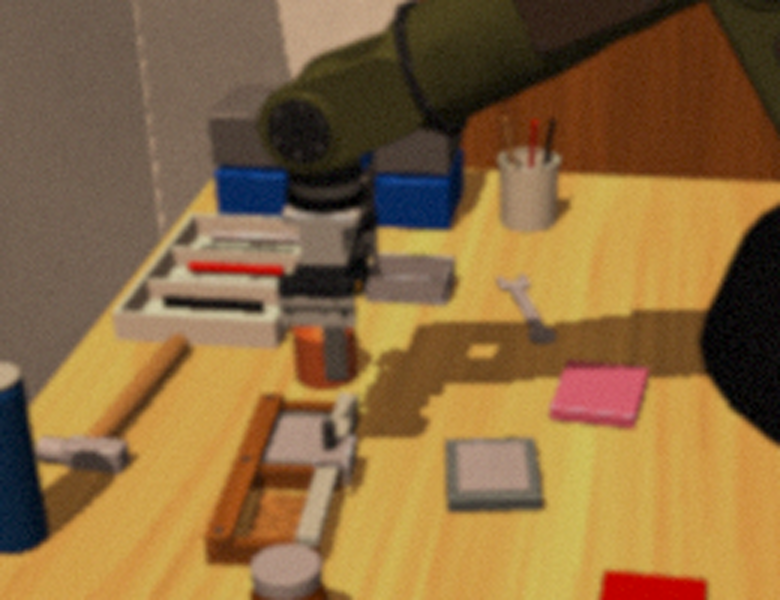

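The side view shows the fingertips at about (212.7,186), but the TCP projects to (212.5,197). The wrist view agrees, so the real tips sit about 36 mm above the reported TCP. That explains the miss. I'll move back over the knob and go lower, carefully, while watching the force.

Request:
apply_moves --moves '[[[0, 0, -10, 0, 0, 0, 0.5], [1, -25, 0, 0, 0, 0, 0.5], [0, -25, 0, 0, 0, 0, 0.5], [0, 0, 10, 0, 0, 0, 0.5], [0, 0, 10, 0, 0, 0, 0.5]]]'

```text
time_s: 4.5
position: [620.1, 19.6, 38.9]
tool_rot: [[0.998, 0.063, 0.0], [0.063, -0.998, -0.0], [0.0, 0.0, -1.0]]
contact_force: [-0.5, 0.3, 0.1]
opening: 45.6
gripper_force: 0.0
```

Request:
apply_moves --moves '[[[0, 0, 8, 0, 0, 0, 0.5], [0, 0, 6, 0, 0, 0, 0.5], [0, 0, 4, 0, 0, 0, 0.5], [0, 0, 0, 0, 0, 0, 0.5]]]'

```text
time_s: 5.0
position: [620.0, 20.0, 21.1]
tool_rot: [[0.998, 0.063, -0.0], [0.063, -0.998, 0.0], [-0.0, -0.0, -1.0]]
contact_force: [-0.1, 0.7, 0.7]
opening: 47.4
gripper_force: 0.0
```

Run:
```python
from h import *
w=wcam();p,R,y=where()
a=np.zeros((384,800,3),np.uint8);a[:,:512]=w["img"]
s=snap("side");a[:264,512:]=cv2.resize(s["img"][130:240,160:280],(288,264),interpolation=cv2.INTER_CUBIC)
cv2.imwrite("pics/w5.png",a[...,::-1])
```

```text
t 5.05 rack 10.8 -7.6 z 21.4 yaw -0.06 F [ 0.  -0.4  0.1] open 46.75350465069408 z-axis [ 0.  0. -1.]
```

View pics/w5.png

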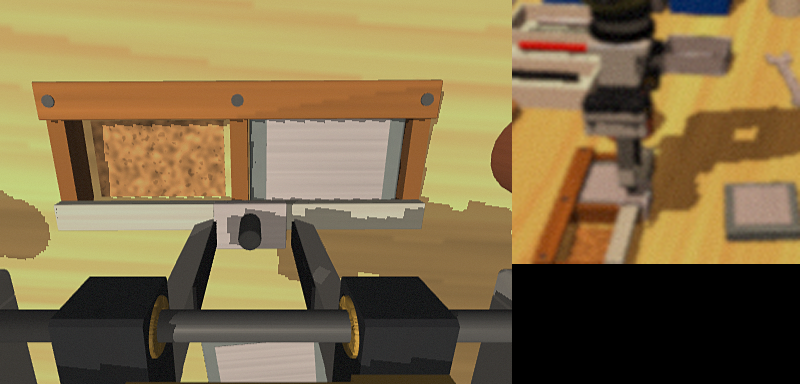

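The TCP reads 21 mm with no contact, and the knob at (250,230) is between the fingers, so the offset is confirmed. I'll go slightly lower and pinch.

Request:
apply_moves --moves '[[[0, 0, 5, 0, 0, 0, 0.5], [0, 0, 3, 0, 0, 0, 0.4], [0, 0, 0, 0, 0, 0, 0], [0, 0, 0, 0, 0, 0, 0], [0, 0, 0, 0, 0, 0, 0]]]'

```text
time_s: 5.72
position: [620.1, 20.2, 13.5]
tool_rot: [[0.998, 0.063, 0.0], [0.063, -0.998, 0.0], [0.0, -0.0, -1.0]]
contact_force: [1.0, 0.2, -0.3]
opening: 13.0
gripper_force: 30.0
```

Request:
apply_moves --moves '[[[0, 0, 0, 0, 0, 0, 0], [0, 10, 0, 0, 0, 0, 0], [0, 15, 0, 0, 0, 0, 0], [0, 15, 0, 0, 0, 0, 0], [0, 15, 0, 0, 0, 0, 0]]]'

```text
time_s: 6.35
position: [623.9, -36.2, 13.5]
tool_rot: [[0.998, 0.062, 0.001], [0.062, -0.998, -0.0], [0.001, 0.0, -1.0]]
contact_force: [3.5, 2.5, -0.5]
opening: 13.1
gripper_force: 30.0
```

Request:
apply_moves --moves '[[[0, 5, 0, 0, 0, 0, 0], [0, 0, 0, 0, 0, 0, 0], [0, 0, 0, 0, 0, 0, 0.4], [0, 0, -20, 0, 0, 0, 0.5], [0, 0, -40, 0, 0, 0, 0.5]]]'

```text
time_s: 6.98
position: [622.9, -39.4, 73.9]
tool_rot: [[0.998, 0.063, -0.003], [0.063, -0.998, 0.0], [-0.003, -0.0, -1.0]]
contact_force: [0.7, -0.2, 0.8]
opening: 40.1
gripper_force: 0.0
```

Run:
```python
from h import *
go(-140,-130,70,90)
```

```text
t 6.97 rack 9.7 -67.0 z 73.9 yaw -0.03 F [ 0.7 -0.2  0.8] open 40.129457616294935 z-axis [-0.003  0.    -1.   ]
rz -90.03 shift now-frame [-149.7   63.1    4.3] after-turn [ -63.  -149.7    3.9]
```

Request:
apply_moves --moves '[[[-50, 21, 0, 0, 0, 0, 0.5], [-50, 21, 0, 0, 0, 0, 0.5], [-50, 21, 0, 0, 0, 0, 0.5], [0, 0, 0, 0, 0, -10, 0.5], [0, 0, 0, 0, 0, -10, 0.5]]]'

```text
time_s: 7.6
position: [478.0, -112.3, 75.0]
tool_rot: [[0.914, 0.405, 0.001], [0.405, -0.914, -0.0], [0.001, 0.001, -1.0]]
contact_force: [-0.1, -0.3, 0.7]
opening: 47.1
gripper_force: 0.0
```

Request:
apply_moves --moves '[[[0, 0, 0, 0, 0, -10, 0.5], [0, 0, 0, 0, 0, -10, 0.5], [0, 0, 0, 0, 0, -10, 0.5], [0, 0, 0, 0, 0, -10, 0.5], [0, 0, 0, 0, 0, -10, 0.5]]]'

```text
time_s: 8.22
position: [478.2, -111.9, 74.6]
tool_rot: [[0.276, 0.961, 0.001], [0.961, -0.276, -0.0], [-0.0, 0.001, -1.0]]
contact_force: [-0.1, -0.4, 0.0]
opening: 47.0
gripper_force: 0.0
```

Request:
apply_moves --moves '[[[0, 0, 0, 0, 0, -10, 0.5], [0, 0, 0, 0, 0, -10, 0.5], [0, 0, 0, 0, 0, 0, 0.5]]]'

```text
time_s: 8.6
position: [478.2, -111.9, 74.4]
tool_rot: [[-0.062, 0.998, 0.001], [0.998, 0.062, -0.0], [-0.0, 0.001, -1.0]]
contact_force: [-0.6, 0.0, 0.6]
opening: 47.3
gripper_force: 0.0
```

Run:
```python
from h import *
go(-142,-130,-28,90)
w=wcam();p,R,y=where()
np.save("w6.npy",w["img"]);cv2.imwrite("pics/w6.png",w["img"][...,::-1])
for q in((-142,-22,18),(0,-60,33)): print(q,proj(w,np.r_[o+q[0]*ex+q[1]*ey,q[2]]))
```

```text
t 8.6 rack -139.2 -130.2 z 74.4 yaw 89.91 F [-0.6  0.   0.6] open 47.2846464358306 z-axis [ 0.001 -0.    -1.   ]
rz -0.09 shift now-frame [  0.3  -2.8 102.4] after-turn [  0.2  -2.8 102.4]
t 8.65 rack -139.3 -130.2 z 74.2 yaw 89.74 F [-0.6 -0.9  0.4] open 46.923270399492914 z-axis [ 0.001 -0.    -1.   ]
(-142, -22, 18) (np.float64(249.31828246308825), np.float64(64.15192420687387))
(0, -60, 33) (np.float64(424.06721110756496), np.float64(112.33229259574506))
```

View pics/w6.png

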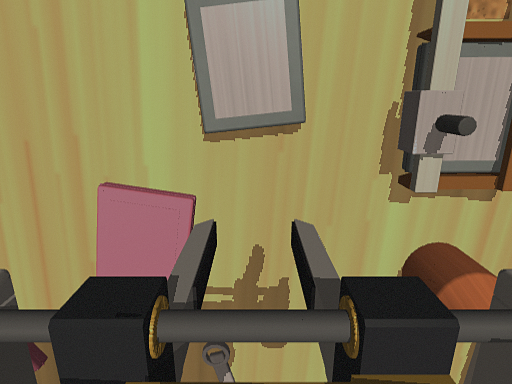

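The wrist view shows the loose case at top centre with near corners (205,132) and (304,122). The pink block's right edge is at column 195, and the keeper is well to the right, at (430,122). I'll check clearances before lowering.

Run:
```python
from h import *
w=wcam()
for n,u,v,z in(("pinkTR",195,196,18),("pinkTL",98,184,18),("pinkR2",192,240,18),("cBR",205,132,18),("cFR",304,122,18),("caseLside",190,15,18),("caseRside",298,15,18),("can left edge",402,290,50),("can near top",440,243,50),("kp",404,92,41),("kp2",401,150,41),("knob",447,125,71),("tipL inner",216,222,110),("tipR",294,222,110)):
    print(n,rk(onz(w,u,v,z)))
```

```text
pinkTR [-192.8 -135.8]
pinkTL [-280.9 -123.9]
pinkR2 [-198.2 -180.4]
cBR [-180.8  -77.2]
cFR [-94.7 -68.9]
caseLside [-188.3   14.4]
caseRside [-103.    14.1]
can left edge [  -5.5 -214.9]
can near top [  21.  -168.6]
kp [-22.1 -44.7]
kp2 [-18.5 -89.8]
knob [ -3.  -67.3]
tipL inner [-162.4 -123.6]
tipR [-113.2 -123.8]
```

Request:
apply_moves --moves '[[[15, 0, 0, 0, 0, 0, 0.5], [0, 0, 40, 0, 0, 0, 0.5], [0, 0, 36, 0, 0, 0, 0.5], [0, 0, 14, 0, 0, 0, 0.5], [0, 0, 5, 0, 0, 0, 0.5]]]'

```text
time_s: 9.32
position: [477.2, -96.7, -21.6]
tool_rot: [[-0.062, 0.998, -0.0], [0.998, 0.062, 0.0], [0.0, -0.0, -1.0]]
contact_force: [0.3, -0.1, 0.3]
opening: 47.8
gripper_force: 0.0
```

Request:
apply_moves --moves '[[[0, 0, 4, 0, 0, 0, 0.5], [0, 0, 2, 0, 0, 0, 0.5], [0, 0, 0, 0, 0, 0, 0.5]]]'

```text
time_s: 9.7
position: [477.4, -97.2, -27.3]
tool_rot: [[-0.063, 0.998, 0.001], [0.998, 0.063, -0.0], [-0.0, 0.001, -1.0]]
contact_force: [0.2, -0.1, 0.5]
opening: 47.1
gripper_force: 0.0
```

Request:
apply_moves --moves '[[[15, 0, 0, 0, 0, 0, 0.5], [12, 0, 0, 0, 0, 0, 0.5], [8, 0, 0, 0, 0, 0, 0.5], [8, 0, 0, 0, 0, 0, 0.5], [8, 0, 0, 0, 0, 0, 0.5]]]'

```text
time_s: 10.32
position: [474.0, -45.9, -27.5]
tool_rot: [[-0.063, 0.998, 0.0], [0.998, 0.063, -0.0], [-0.0, 0.0, -1.0]]
contact_force: [0.2, -3.7, 0.2]
opening: 47.0
gripper_force: 1.7
```

Request:
apply_moves --moves '[[[8, 0, 0, 0, 0, 0, 0.5], [8, 0, 0, 0, 0, 0, 0.5], [8, 0, 0, 0, 0, 0, 0.5], [8, 0, 0, 0, 0, 0, 0.5], [8, 0, 0, 0, 0, 0, 0.5]]]'

```text
time_s: 10.95
position: [471.5, -5.8, -27.6]
tool_rot: [[-0.063, 0.998, 0.0], [0.998, 0.063, -0.0], [-0.0, 0.0, -1.0]]
contact_force: [0.5, -5.4, 2.8]
opening: 46.9
gripper_force: 2.5
```

```bash
cat >> h.py <<'E'
def case_side():
    s=snap("side"); hsv=cv2.cvtColor(s["img"],cv2.COLOR_RGB2HSV); g=((hsv[...,1]<75)&(hsv[...,2]>50)).astype(np.uint8)
    g[:190]=0;g[:,:225]=0;g[250:]=0;g[:,330:]=0
    n,l,st,c=cv2.connectedComponentsWithStats(g); i=1+np.argmax(st[1:,4]); m=(l==i).astype(np.uint8)
    cn=max(cv2.findContours(m,0,1)[0],key=cv2.contourArea); q=cv2.approxPolyDP(cv2.convexHull(cn),4,True)[:,0]
    print(st[i],[(tuple(p),tuple(rk(onz(s,*p,18)))) for p in q.tolist()]); return s
E
python3 - <<'E'
from h import *
where(); s=case_side()
w=wcam();a=np.zeros((384,800,3),np.uint8);a[:,:512]=w["img"]
a[:288,512:]=cv2.resize(s["img"][160:280,180:300],(288,288),interpolation=cv2.INTER_CUBIC)
cv2.imwrite("pics/w7.png",a[...,::-1])
E
```

```text
t 10.95 rack -139.2 -23.9 z -27.6 yaw 89.94 F [ 0.5 -5.4  2.8] open 46.92317308711188 z-axis [ 0. -0. -1.]
[244 192  33  50 772] [((273, 192), (np.float64(-165.2), np.float64(-156.4))), ((274, 240), (np.float64(-179.6), np.float64(106.5))), ((245, 240), (np.float64(-102.0), np.float64(111.3))), ((247, 218), (np.float64(-97.4), np.float64(0.9)))]
```

View pics/w7.png

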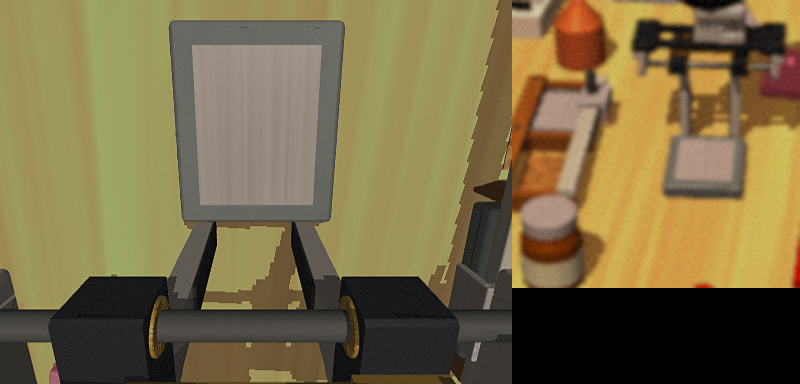

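The case is squared against both fingers. In the wrist view its corners are (170,22), (344,22), (331,220) and (184,220).

Run:
```python
from h import *
w=wcam()
for u,v in((170,22),(344,22),(331,220),(184,220),(172,30)): print(rk(onz(w,u,v,18)))
p,R,y=where(); print([rk(onz(w,u,222,z)) for z in (8,18) for u in(216,294)])
print({k:w[k] for k in w if k not in("img","mount","eye","orientation")})
```

```text
[-180.6   94.6]
[-93.8  94.6]
[-92.8 -11.5]
[-180.2  -11.5]
[-179.9   90.9]
t 11.1 rack -139.6 -23.6 z -27.8 yaw 89.97 F [ 0.3 -0.2 -0.5] open 46.9662550327059 z-axis [-0.001  0.001 -1.   ]
[array([-162.5,  -16.9]), array([-113.4,  -16.9]), array([-161.2,  -12.8]), array([-114.8,  -12.7])]
{'fx': 309.7100541433526, 'fy': 309.7100541433526, 'cx': 253.52396647528334, 'cy': 187.79766836421632}
```

Request:
apply_moves --moves '[[[7, 0, 0, 0, 0, 0, 0.5], [7, 0, 0, 0, 0, 0, 0.5], [5, 0, 0, 0, 0, 0, 0.5], [3, 0, 0, 0, 0, 0, 0.5], [0, 0, 0, 0, 0, 0, 0.5]]]'

```text
time_s: 11.72
position: [470.0, 16.0, -27.6]
tool_rot: [[-0.063, 0.998, 0.0], [0.998, 0.063, 0.0], [0.0, 0.0, -1.0]]
contact_force: [1.0, -0.8, -0.2]
opening: 46.7
gripper_force: 0.0
```

Request:
apply_moves --moves '[[[-12, 0, 0, 0, 0, 0, 0.5], [0, 0, -50, 0, 0, 0, 0.5], [-4, -35, -10, 0, 0, 10, 0.5], [0, 0, 0, 0, 0, 10, 0.5], [0, 0, 0, 0, 0, 10, 0.5]]]'

```text
time_s: 12.35
position: [436.2, -3.3, 32.8]
tool_rot: [[0.451, 0.893, 0.001], [0.893, -0.451, 0.0], [0.0, 0.001, -1.0]]
contact_force: [0.4, 1.2, 0.2]
opening: 46.7
gripper_force: 0.0
```

Request:
apply_moves --moves '[[[0, 0, 0, 0, 0, 10, 0.5], [0, 0, 0, 0, 0, 10, 0.5], [0, 0, 0, 0, 0, 10, 0.5], [0, 0, 0, 0, 0, 10, 0.5], [0, 0, 0, 0, 0, 10, 0.5]]]'

```text
time_s: 12.98
position: [436.2, -3.2, 32.5]
tool_rot: [[0.973, 0.229, 0.0], [0.229, -0.973, 0.0], [0.0, -0.0, -1.0]]
contact_force: [-0.6, -0.5, -0.1]
opening: 47.1
gripper_force: 0.0
```

Request:
apply_moves --moves '[[[0, 0, 0, 0, 0, 10, 0.5], [0, 0, 0, 0, 0, 0, 0.5]]]'

```text
time_s: 13.22
position: [436.2, -3.1, 32.4]
tool_rot: [[0.998, 0.063, 0.0], [0.063, -0.998, 0.0], [0.0, -0.0, -1.0]]
contact_force: [-1.0, 1.4, -0.3]
opening: 47.0
gripper_force: 0.0
```

Run:
```python
from h import *
go(-212,62.5,-28,0); w=wcam()
hsv=cv2.cvtColor(w["img"],cv2.COLOR_RGB2HSV); g=((hsv[...,1]<60)&(hsv[...,2]>60)).astype(np.uint8); g[270:]=0
n,l,st,c=cv2.connectedComponentsWithStats(g)
for i in range(1,n):
    if st[i,4]>400:
        m=(l==i).astype(np.uint8);cn=max(cv2.findContours(m,0,1)[0],key=cv2.contourArea);q=cv2.approxPolyDP(cv2.convexHull(cn),5,True)[:,0]
        print(st[i],[(tuple(p),tuple(map(float,rk(onz(w,*p,18))))) for p in q.tolist()])
s=case_side()
```

```text
t 13.22 rack -174.3 -18.9 z 32.4 yaw -0.02 F [-1.   1.4 -0.3] open 46.95347661712276 z-axis [ 0.  0. -1.]
rz -0.02 shift now-frame [-37.8 -81.4  60.4] after-turn [-37.7 -81.4  60.4]
[   67    97   153   117 16436] [((67, 100), (-93.9, 115.4)), ((215, 100), (-93.8, 8.9)), ((219, 211), (-178.8, 8.6)), ((86, 213), (-180.6, 114.7))]
[243 221  33  26 747] [((247, 222), (np.float64(-99.4), np.float64(22.1))), ((274, 222), (np.float64(-175.8), np.float64(17.4))), ((274, 245), (np.float64(-180.5), np.float64(129.6))), ((244, 245), (np.float64(-101.5), np.float64(134.4)))]
```

Request:
apply_moves --moves '[[[-38, -40, 0, 0, 0, 0, 0.5], [0, -42, 0, 0, 0, 0, 0.5], [0, 0, 40, 0, 0, 0, 0.5], [0, 0, 20, 0, 0, 0, 0.5], [0, 0, 0, 0, 0, 0, 0.5]]]'

```text
time_s: 13.95
position: [392.3, 76.8, -28.4]
tool_rot: [[0.998, 0.065, -0.002], [0.065, -0.998, -0.0], [-0.002, 0.0, -1.0]]
contact_force: [0.0, -0.5, -0.2]
opening: 46.8
gripper_force: 0.0
```

Request:
apply_moves --moves '[[[15, 0, 0, 0, 0, 0, 0.5], [10, 0, 0, 0, 0, 0, 0.5], [8, 0, 0, 0, 0, 0, 0.5], [10, 0, 0, 0, 0, 0, 0.5], [10, 0, 0, 0, 0, 0, 0.5]]]'

```text
time_s: 14.58
position: [445.8, 80.2, -27.1]
tool_rot: [[0.998, 0.064, -0.001], [0.064, -0.998, -0.0], [-0.001, -0.0, -1.0]]
contact_force: [-6.2, -0.3, 4.3]
opening: 47.2
gripper_force: 2.8
```

Request:
apply_moves --moves '[[[10, 0, 0, 0, 0, 0, 0.5], [10, 0, 0, 0, 0, 0, 0.5], [10, 0, 0, 0, 0, 0, 0.5], [10, 0, 0, 0, 0, 0, 0.5], [8, 0, 0, 0, 0, 0, 0.5]]]'

```text
time_s: 15.2
position: [493.9, 83.2, -27.1]
tool_rot: [[0.998, 0.063, -0.001], [0.063, -0.998, -0.0], [-0.001, -0.0, -1.0]]
contact_force: [-5.7, -1.2, 5.4]
opening: 47.3
gripper_force: 3.3
```

```bash
cat >> h.py <<'E'
def case_w():
    w=wcam();hsv=cv2.cvtColor(w["img"],cv2.COLOR_RGB2HSV); g=((hsv[...,1]<60)&(hsv[...,2]>60)).astype(np.uint8); g[270:]=0
    n,l,st,c=cv2.connectedComponentsWithStats(g)
    for i in range(1,n):
        if st[i,4]>400:
            m=(l==i).astype(np.uint8);cn=max(cv2.findContours(m,0,1)[0],key=cv2.contourArea);q=cv2.approxPolyDP(cv2.convexHull(cn),5,True)[:,0]
            print(st[i],[(tuple(p),tuple(map(float,rk(onz(w,*p,18))))) for p in q.tolist()])
E
python3 -c "
from h import *
where();case_w()"
```

```text
t 15.2 rack -111.2 63.5 z -27.1 yaw -0.02 F [-5.7 -1.2  5.4] open 47.29749616824831 z-axis [-0.001 -0.    -1.   ]
[   99     0   413    59 14259] [((511, 56), (-8.4, -68.8)), ((456, 58), (-9.4, -40.7)), ((113, 33), (2.1, 134.6)), ((102, 28), (4.4, 139.8)), ((99, 0), (16.9, 139.6)), ((511, 0), (17.1, -62.9))]
[  152    62   207   208 31986] [((356, 64), (-12.3, 10.6)), ((346, 210), (-92.8, 9.0)), ((334, 269), (-132.1, 13.1)), ((178, 269), (-132.1, 110.8)), ((164, 215), (-96.0, 116.7)), ((153, 64), (-12.4, 115.7))]
```

Request:
apply_moves --moves '[[[8, 0, 0, 0, 0, 0, 0.5], [8, 0, 0, 0, 0, 0, 0.5], [8, 0, 0, 0, 0, 0, 0.5], [8, 0, 0, 0, 0, 0, 0.5], [8, 0, 0, 0, 0, 0, 0.5]]]'

```text
time_s: 15.88
position: [532.8, 86.1, -27.6]
tool_rot: [[0.998, 0.064, -0.002], [0.064, -0.998, 0.0], [-0.002, -0.0, -1.0]]
contact_force: [-2.5, 1.9, -0.5]
opening: 47.1
gripper_force: 1.7
```

Request:
apply_moves --moves '[[[8, 0, 0, 0, 0, 0, 0.5], [8, 0, 0, 0, 0, 0, 0.5], [8, 0, 0, 0, 0, 0, 0.5], [8, 0, 0, 0, 0, 0, 0.5], [8, 0, 0, 0, 0, 0, 0.5]]]'

```text
time_s: 16.5
position: [573.1, 88.7, -27.7]
tool_rot: [[0.998, 0.063, -0.002], [0.063, -0.998, 0.0], [-0.002, -0.001, -1.0]]
contact_force: [-7.1, 3.2, 2.6]
opening: 47.1
gripper_force: 3.4
```

```bash
python3 -c "
from h import *
where();case_w()"
```

```text
t 16.5 rack -31.7 63.9 z -27.7 yaw -0.01 F [-7.1  3.2  2.6] open 47.11905880974368 z-axis [-0.002  0.    -1.   ]
[  119    36   393   234 57239] [((511, 36), (80.4, -65.7)), ((511, 217), (-17.4, -88.6)), ((334, 269), (-52.2, 13.7)), ((175, 269), (-52.4, 112.9)), ((123, 193), (-2.7, 139.6)), ((119, 158), (17.8, 139.4)), ((152, 64), (67.0, 116.4)), ((391, 36), (80.3, -5.2))]
```

Request:
apply_moves --moves '[[[6, 0, 0, 0, 0, 0, 0.5], [6, 0, 0, 0, 0, 0, 0.5], [5, 0, 0, 0, 0, 0, 0.5], [4, 0, 0, 0, 0, 0, 0.5], [0, 0, 0, 0, 0, 0, 0.5]]]'

```text
time_s: 17.18
position: [594.6, 89.8, -27.5]
tool_rot: [[0.998, 0.063, -0.0], [0.063, -0.998, 0.0], [-0.0, -0.0, -1.0]]
contact_force: [-2.2, 1.3, 0.2]
opening: 47.1
gripper_force: 1.4
```

```bash
python3 -c "
from h import *
where();case_w()"
```

```text
t 17.18 rack -10.3 63.7 z -27.5 yaw -0.03 F [-2.2  1.3  0.2] open 47.12407875531609 z-axis [-0.  0. -1.]
[  123    82   389   188 53508] [((511, 82), (79.8, -71.4)), ((511, 254), (-20.4, -94.7)), ((333, 269), (-30.9, 14.1)), ((175, 269), (-31.0, 112.8)), ((127, 229), (-4.0, 139.7)), ((123, 198), (15.6, 139.8)), ((151, 83), (79.1, 117.7))]
```

Request:
apply_moves --moves '[[[1, 0, 0, 0, 0, 0, 0.5], [1, 0, 0, 0, 0, 0, 0.5], [0, 0, 0, 0, 0, 0, 0.5]]]'

```text
time_s: 17.6
position: [595.9, 89.9, -27.6]
tool_rot: [[0.998, 0.063, -0.002], [0.063, -0.998, 0.0], [-0.002, -0.0, -1.0]]
contact_force: [-7.9, 1.1, 3.7]
opening: 47.0
gripper_force: 4.0
```

Request:
apply_moves --moves '[[[1, 0, 0, 0, 0, 0, 0.5], [0, 0, 0, 0, 0, 0, 0.5]]]'

```text
time_s: 17.85
position: [595.9, 89.8, -27.6]
tool_rot: [[0.998, 0.063, -0.004], [0.063, -0.998, -0.0], [-0.004, -0.0, -1.0]]
contact_force: [-15.8, 1.2, 10.0]
opening: 46.9
gripper_force: 8.0
```

Request:
apply_moves --moves '[[[-20, 0, 0, 0, 0, 0, 0.5], [0, 0, -50, 0, 0, 0, 0.5], [0, 0, -45, 0, 0, 0, 0.5], [19, 60, 0, 0, 0, 0, 0.5], [19, 60, 0, 0, 0, 0, 0.5]]]'

```text
time_s: 18.48
position: [624.0, -29.4, 68.7]
tool_rot: [[0.998, 0.064, 0.003], [0.064, -0.998, -0.001], [0.003, 0.001, -1.0]]
contact_force: [0.5, 0.5, -0.7]
opening: 47.4
gripper_force: 0.0
```

Run:
```python
from h import *
go(10.5,-67,13.5,0)
w=wcam();hsv=cv2.cvtColor(w["img"],cv2.COLOR_RGB2HSV)
# case plate / body inside bays and front edge: columns of gradient
g=cv2.cvtColor(w["img"],cv2.COLOR_RGB2GRAY)
def line(x,z,ys):  # sample along rack y
    r=[]
    for y in ys:
        u,v=proj(w,np.r_[o+x*ex+y*ey,z]); u,v=int(round(u)),int(round(v))
        r.append((y,tuple(hsv[v,u])) if 0<=u<512 and 0<=v<384 else (y,None))
    return r
print("x profile z18 y=62:",[(x,[int(k) for k in line(x,18,[62])[0][1]]) for x in range(20,100,5)])
for x in(25,75): print(x,[(y,[int(k) for k in h] if h is not None else None) for y,h in line(x,18,list(range(0,14,2))+list(range(108,124,2)))])
```

```text
t 18.48 rack 11.5 -57.2 z 68.7 yaw 0.03 F [ 0.5  0.5 -0.7] open 47.37984927483219 z-axis [ 0.003 -0.001 -1.   ]
rz 0.03 shift now-frame [-1.2  9.8 55.2] after-turn [-1.   9.8 55.2]
x profile z18 y=62: [(20, [16, 38, 181]), (25, [12, 39, 172]), (30, [14, 36, 165]), (35, [12, 37, 174]), (40, [13, 37, 179]), (45, [13, 40, 174]), (50, [12, 38, 182]), (55, [12, 37, 177]), (60, [18, 28, 180]), (65, [15, 28, 179]), (70, [21, 23, 180]), (75, [21, 27, 180]), (80, [13, 176, 164]), (85, [14, 176, 167]), (90, [14, 171, 158]), (95, [14, 174, 154])]
25 [(0, [13, 169, 142]), (2, [13, 166, 144]), (4, [13, 170, 141]), (6, [13, 172, 142]), (8, [13, 172, 142]), (10, [17, 51, 95]), (12, [38, 16, 124]), (108, [41, 17, 119]), (110, [30, 17, 119]), (112, [37, 19, 120]), (114, [33, 19, 119]), (116, [41, 16, 129]), (118, [14, 180, 34]), (120, [9, 147, 45]), (122, [14, 119, 43])]
75 [(0, [13, 173, 143]), (2, [14, 176, 142]), (4, [13, 171, 143]), (6, [13, 172, 142]), (8, [14, 171, 143]), (10, [17, 69, 96]), (12, [42, 19, 131]), (108, [36, 21, 121]), (110, [37, 19, 120]), (112, [37, 19, 120]), (114, [36, 21, 119]), (116, [38, 20, 141]), (118, [7, 191, 28]), (120, [13, 164, 42]), (122, [15, 139, 44])]
```

Request:
apply_moves --moves '[[[-1, 10, 20, 0, 0, 0, 0.5], [0, 0, 20, 0, 0, 0, 0.5], [0, 0, 15, 0, 0, 0, 0.5], [0, 0, 0, 0, 0, 0, 0], [0, 0, 0, 0, 0, 0, 0]]]'

```text
time_s: 19.15
position: [622.8, -37.5, 12.8]
tool_rot: [[0.998, 0.064, 0.001], [0.064, -0.998, -0.0], [0.001, 0.0, -1.0]]
contact_force: [-0.6, -0.1, -0.1]
opening: 30.3
gripper_force: 0.0
```

Request:
apply_moves --moves '[[[0, 0, 0, 0, 0, 0, 0], [0, 0, 0, 0, 0, 0, 0], [0, -10, 0, 0, 0, 0, 0], [0, -12, 0, 0, 0, 0, 0], [0, -12, 0, 0, 0, 0, 0]]]'

```text
time_s: 19.77
position: [620.5, -3.2, 13.0]
tool_rot: [[0.998, 0.063, 0.001], [0.063, -0.998, -0.0], [0.001, 0.0, -1.0]]
contact_force: [0.3, -2.5, 5.9]
opening: 13.2
gripper_force: 30.0
```

Request:
apply_moves --moves '[[[0, -12, 0, 0, 0, 0, 0], [0, -10, 0, 0, 0, 0, 0], [0, -6, 0, 0, 0, 0, 0], [0, -4, 0, 0, 0, 0, 0], [0, 0, 0, 0, 0, 0, 0]]]'

```text
time_s: 20.4
position: [618.4, 29.1, 13.0]
tool_rot: [[0.998, 0.063, 0.001], [0.063, -0.998, 0.0], [0.001, -0.0, -1.0]]
contact_force: [-2.5, 1.7, 6.6]
opening: 13.3
gripper_force: 30.0
```

```bash
python3 -c "
from h import *
go(10,0,13.5,0)"
```

```text
t 20.4 rack 9.6 1.6 z 13.0 yaw -0.01 F [-2.5  1.7  6.6] open 13.315634882067927 z-axis [ 0.001  0.    -1.   ]
rz -0.01 shift now-frame [ 0.4  1.6 -0.5] after-turn [ 0.4  1.6 -0.5]
```

Request:
apply_moves --moves '[[[0, 1, 0, 0, 0, 0, 0], [0, 0, 0, 0, 0, 0, 0.4], [0, 0, 0, 0, 0, 0, 0.5], [0, 0, -20, 0, 0, 0, 0.5], [0, 0, -40, 0, 0, 0, 0.5]]]'

```text
time_s: 21.02
position: [617.6, 26.9, 72.9]
tool_rot: [[0.998, 0.063, -0.002], [0.063, -0.998, 0.0], [-0.002, -0.0, -1.0]]
contact_force: [0.1, 0.1, 0.3]
opening: 46.3
gripper_force: 0.0
```

Request:
apply_moves --moves '[[[-40, 0, -40, 0, 0, 0, 0.5], [-60, 0, -10, 0, 0, 0, 0.5], [-60, 0, 0, 0, 0, 0, 0.5], [0, 0, 0, 0, 0, 0, 0.5], [0, 0, 0, 0, 0, 0, 0.5]]]'

```text
time_s: 21.65
position: [459.9, 16.8, 123.8]
tool_rot: [[0.998, 0.063, 0.003], [0.063, -0.998, -0.0], [0.003, 0.0, -1.0]]
contact_force: [-0.1, -0.5, -0.4]
opening: 46.6
gripper_force: 0.0
```

Run:
```python
from h import *
where();w=wcam();im=w["img"];hsv=cv2.cvtColor(im,cv2.COLOR_RGB2HSV)
def at(x,y,z):
    u,v=proj(w,np.r_[o+x*ex+y*ey,z]);u,v=int(round(u)),int(round(v)); return [int(k) for k in hsv[v,u]] if 0<=u<512 and 0<=v<384 else None
print("keeper front x=-5 z41:",[(y,at(-5,y,41)) for y in list(range(-36,-14,2))+list(range(14,36,2))])
print("front edge below rail",[(x,at(x,80,10),at(x,-80,10)) for x in range(-16,8,3)])
for z in(5,10,15): print("front z",z,[(y,at(0,y,z)) for y in(-100,-80,-60,-40,40,60,80,100)])
```

```text
t 21.65 rack -149.3 -0.6 z 123.8 yaw -0.06 F [-0.1 -0.5 -0.4] open 46.59664968334887 z-axis [ 0.003 -0.    -1.   ]
keeper front x=-5 z41: [(-36, [84, 36, 35]), (-34, [94, 54, 38]), (-32, [94, 51, 35]), (-30, [90, 70, 33]), (-28, [101, 52, 39]), (-26, [90, 66, 31]), (-24, [14, 37, 138]), (-22, [14, 39, 152]), (-20, [10, 20, 154]), (-18, [12, 39, 151]), (-16, [14, 40, 152]), (14, [12, 41, 156]), (16, [12, 38, 156]), (18, [13, 38, 155]), (20, [13, 39, 156]), (22, [13, 38, 155]), (24, [13, 37, 166]), (26, [60, 20, 26]), (28, [60, 22, 35]), (30, [15, 27, 38]), (32, [45, 31, 33]), (34, [30, 21, 36])]
front edge below rail [(-16, [27, 110, 163], [26, 111, 163]), (-13, [25, 113, 165], [27, 106, 164]), (-10, [25, 113, 165], [27, 108, 163]), (-7, [17, 139, 108], [28, 110, 167]), (-4, [17, 130, 122], [19, 132, 122]), (-1, [18, 129, 115], [18, 129, 123]), (2, [38, 22, 46], [60, 7, 38]), (5, [18, 46, 56], [23, 36, 56])]
front z 5 [(-100, [20, 123, 124]), (-80, [19, 132, 124]), (-60, [18, 135, 127]), (-40, [19, 129, 123]), (40, [19, 127, 116]), (60, [18, 122, 119]), (80, [18, 135, 115]), (100, [18, 134, 118])]
front z 10 [(-100, [20, 126, 128]), (-80, [19, 127, 129]), (-60, [19, 132, 129]), (-40, [19, 131, 123]), (40, [19, 116, 88]), (60, [17, 107, 95]), (80, [20, 85, 69]), (100, [18, 86, 71])]
front z 15 [(-100, [20, 129, 117]), (-80, [19, 126, 117]), (-60, [19, 123, 118]), (-40, [18, 104, 93]), (40, [50, 20, 38]), (60, [13, 27, 66]), (80, [100, 21, 36]), (100, [135, 14, 37])]
```

Run:
```python
from h import *
w=wcam();g=cv2.cvtColor(w["img"],cv2.COLOR_RGB2HSV)
def at(x,y):
    u,v=proj(w,np.r_[o+x*ex+y*ey,0]);return cv2.remap(g[...,1],np.float32([[u]]),np.float32([[v]]),1)[0,0]
xs=np.arange(-12,12,.25)
for y in(35,50,75,90,105,-35,-50,-75,-90,-105):
    p=np.array([int(at(x,y)) for x in xs]); i=np.argmax(p<75); print(y,"sat<75 at x",xs[i],"rail bright from",end=" ")
    vv=[int(g[int(round(proj(w,np.r_[o+x*ex+y*ey,0])[1])),int(round(proj(w,np.r_[o+x*ex+y*ey,0])[0])),2]) for x in xs]
    print([xs[k] for k in range(i,len(xs)) if vv[k]>110][:1])
```

```text
35 sat<75 at x 2.25 rail bright from [np.float64(8.5)]
50 sat<75 at x 2.5 rail bright from [np.float64(8.5)]
75 sat<75 at x 2.25 rail bright from [np.float64(8.5)]
90 sat<75 at x 2.0 rail bright from [np.float64(8.5)]
105 sat<75 at x 2.25 rail bright from [np.float64(8.5)]
-35 sat<75 at x 3.25 rail bright from [np.float64(9.5)]
-50 sat<75 at x 3.25 rail bright from [np.float64(9.5)]
-75 sat<75 at x 3.5 rail bright from [np.float64(9.5)]
-90 sat<75 at x 3.5 rail bright from [np.float64(9.5)]
-105 sat<75 at x 3.25 rail bright from [np.float64(9.5)]
```

```bash
python3 -c "
from h import *
print(arm.sign_off())"
```

```text
the job is handed in; nothing more can be done
None
```

The loose case is home in the left bay, level with the other case in the right bay to within 1 mm by the wrist camera. The keeper is within about 1 mm of the middle, the jar and oil can were not touched, and I handed the job in at about 22 s; no verdict was returned.

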